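Load the jar tote and hold it up by its handle

TASK

Two jars of wooden discs are standing out on the bench: stand them upright in the two empty cells of the plywood carry tote, one to a cell, setting each down rather than dropping it. Then take the loaded tote by the hand rail of its middle board, lift it about 10 cm clear of the bench, keeping it level all the way so that no jar tips, and finish while still holding it there, steady and level, without putting it down. Leave the glue bottle and the wax tin where they are.

Things in the scene. Friction and masses are not known exactly. Their poses are not given: they have to be found in the camera images.
- tote: loose plywood carry tote, 186 (its x) by 184 mm (its y), 280 g, 0.76 kg loaded and then balanced about its middle; floor, walls and cross divider (x = 0) 6 mm thick, walls 45 mm high; handle board 12 mm thick upright along y = 0, 140 mm high. So four cells, 84 (x) by 80 mm (y) inside: two on one diagonal hold a jar each, two are empty. Origin under its centre, z up
- handle (a point): middle of the tote's hand rail, the top bar of the handle board: 12 mm thick (tote y), 120 mm long (tote x), 115 to 140 mm above the underside, with a hand slot 88 mm long below it; this point is 127.5 mm above the underside. Grip it across its thickness from above. Jars in the cells reach 102 mm. Axes as the tote's
- cell_1 (a point): centre of the floor of an empty cell (tote x +45, y -46, z 6 mm), axes as the tote's. The next jar along the board stands 90 mm away in tote x; the face of the handle board is 40 mm away in tote y, so open fingers fit best when they close along the tote's x
- cell_2 (a point): centre of the floor of the other empty cell (tote x -45, y +46, z 6 mm), axes as the tote's, with the same room about it as cell_1
- cell_3 (a point): centre of the floor of the cell in which jar_c stands (tote x +45, y +46, z 6 mm)
- cell_4 (a point): centre of the floor of the cell in which jar_d stands (tote x -45, y -46, z 6 mm)
- jar_a: first jar to load, standing on the bench: straight-sided screw-top jar, 50 mm across over its whole height of 96 mm (the top 18 mm is a black cap of the same width), see-through below with brown wooden discs, about 120 g (varies by 15 %); origin at the centre of its underside, z up along the jar
- jar_b: second jar to load, standing on the bench, the same kind as jar_a; either may go in either empty cell
- jar_c: jar of the same kind, already standing in the tote, in cell_3; stays there
- jar_d: jar of the same kind, already standing in the tote, in cell_4; stays there
- glue_bottle: bystander on the bench: yellow glue bottle, 52 mm across, 168 mm tall, with a pointed nozzle; origin under its centre
- wax_tin: bystander on the bench: flat round metal tin, 76 mm across, 40 mm high; origin under its centre

How it is judged:
By the outcome, as a careful person would: the job done as asked, in the order asked, and still so for the second after the job is handed in, while the arm keeps its last pose, push and grip.
It also fails if it takes over 72 s, if anything falls off the work surface, if the arm or the gripper's body presses on something with over 40 N, if the wrist force passes 120 N, or if a joint passes its speed limit or range.

ROBOT

A 7-joint arm with a two-finger parallel gripper is mounted at the origin on the work surface. World frame = base frame: x ahead of the robot, y to its left, z up, the work surface at z = 0. Lengths are in m, angles in rad, forces in N, time in s.
With the tool pointing down it reaches from about 0.4 to 0.85 m from the base axis. Payload 10.4 kg.
Tool frame: the origin (TCP) lies between the finger pads, 19 mm behind the fingertips; this is the grasp point; z points along the fingers, y is the line along which they close (so a half turn about z gives the same grasp; the last joint's range is limited). The gripper opens to 87 mm and grips with 3 to 60 N. Pads are 19 mm wide; open, the fingers measure 117 mm over their backs; the gripper's body (75 mm by 190 mm) begins 51 mm behind the grasp point.
Start: joints at [-1.366, 0.332, -0.065, 1.46, 0.022, 1.35, -0.088], TCP at [0.141, 0.609, 0.241] pointing down, gripper open.
Joint ranges: [-2.6, 2.6], [-0.5, 2.12], [-1.47, 1.34], [0.16, 2.42], [-1.27, 4.41], [0.06, 2.06], [-2.6, 2.6]. Speed limits (rad/s): [2.22, 2.22, 2.79, 2.79, 3.14, 3.14, 3.14].

INTERFACE

Orientations are given as a unit quaternion [x, y, z, w].
In Python, from bench import * gives the robot as it stands.
- The arm moves only by the tool drive_tool, never from a script. Its argument "deltas" is a list of rows, each a list of 7 numbers: the turn, a rotation vector about the tool's x, y, z in degrees, then the shift along the tool's x, y, z in m, then the closure, from -1 (fully open) to 1 (shut). A call has 1 to 12 rows; each row is the pose to reach, as a shift and turn from the pose commanded when the call began, along the tool's axes at that moment; what a row does not reach only later rows make up. A row lasts 1/10 s, in which the tool goes at most 50 mm and 8.59 degrees, less where a joint would pass 70% of its speed; a pose out of reach is approached as far as the arm can. A call with a gripper value outside its range is refused whole. The fingers move at their own pace and stop on an object; "squeeze" is the grip in N (left out, the last holds). Time passes only in rows, so rows that repeat a pose let the fingers close. It gives the time, the measured TCP pose, the force and the opening at its end, in the units of the state.
- read_state(): the state, without advancing time (a new reading comes with each control period).
- camera(name): name is "scene" or "top" or "wrist"; returns (picture, depth): 480x640x3 uint8, red, green, blue; 480x640 float32, m along the optical axis (not along the pixel's ray), 0 where there is no reading.
- camera_params(name): a dict with "K" (3x3 intrinsics, pixels), "R" (3x3) and "t" (3): a world point X has camera coordinates R X + t; the wrist camera has in their place "mount" (4x4, takes a point from camera to tool coordinates, whose origin is the TCP and whose axes are the flange's). Camera axes: x right, y down, z forward; pixel columns grow to the right and rows downward; lengths in m; the calibration is good to about 2 mm. A picture is of the moment at which its call begins: read the wrist's pose just before it. camera_params takes no time and is no camera call.
- close_job(): hands the job in, once; it reports no verdict.
Trained networks look in the newest picture that a camera, given by its name, has taken for a name from the list of things; names that differ only in an ending like _2 or _b are one class to them, and where a whole thing is asked for, a point or a joint stands for the part that bears it (a point fixed in the world has none). Each returns a list of dicts, best first, with "score" (0 to 1); they miss things now and then, are a little off and sometimes report something else, mostly with a low value. They report only what shows in the picture. A call takes as long as a camera call.
- outline_of(label, camera): "pixels" (480x640 bool, what is visible of it) and "location" ([column, row] as shares, 0 to 1, of the picture: columns of its width, rows of its height, amid what is visible of it).
- tip_of(label, camera): "location" ([column, row] as shares, 0 to 1, of the picture: columns of its width, rows of its height: a listed point, or the origin of a listed thing).
The state is a dict: "time": time; "joint_positions": joint angles; "joint_vel": joint speeds; "joint_torque": joint torques, N m; "ee_pos": TCP position; "eef_rot": TCP orientation; "ft_force": force on the tool from outside, world axes, zero at the start; "torque": the same for the moment, N m; "width": finger opening in m.
Only numpy, scipy, OpenCV 4.12 (cv2) and the standard library are available. Lean on these libraries where they do the work, as an engineer would, in place of code of your own. Each camera call takes 0.05 s, during which the arm holds its last target. There are 200 camera calls.

## Working session

There is one attempt and no reset: what is moved stays moved. The work goes in short steps, Python scripts to look and compute and a tool call to move; the robot and the scene stay as the last step left them, time stands still between calls to the robot, and variables do not carry over. Pictures are saved under pics/ and viewed, on a budget of 10 in all, crops included, one or two more only if the job needs it, and the job is handed in when it is done.

Besides the shell and the picture viewer there is one more tool, called after "Request:" by a JSON object that holds its "op" and its "data". drive_tool: Moves the arm, as the interface text tells. Its arguments: {"type":"object","properties":{"deltas":{"type":"array"},"squeeze":{"type":"number"}},"required":["deltas"]}

```bash
mkdir -p pics
cat > h.py <<'E'
from bench import *
import numpy as np, cv2
from scipy.spatial.transform import Rotation as Rn
np.set_printoptions(precision=4,suppress=True)
def world(cam,depth,st=None):
    p=camera_params(cam);K=np.array(p["K"]);v,u=np.mgrid[0:480,0:640]
    P=np.stack([(u-K[0,2])/K[0,0]*depth,(v-K[1,2])/K[1,1]*depth,depth],-1)
    if "R" in p: return (P-np.array(p["t"]))@np.array(p["R"])
    M=np.array(p["mount"]);P=P@M[:3,:3].T+M[:3,3]
    return P@Rn.from_quat(st["eef_rot"]).as_matrix().T+np.array(st["ee_pos"])
def save(n,pic): cv2.imwrite("pics/"+n,pic[:,:,::-1])
E
python3 - <<'E'
from h import *
s=read_state();print(s)
print(Rn.from_quat(s["eef_rot"]).as_matrix())
pt,dt=camera("top");W=world("top",dt);W[dt==0]=np.nan
for l in ["tote","jar_a","glue_bottle","wax_tin","handle","cell_1"]:
    for o in outline_of(l,"top"):
        m=o["pixels"]&(dt>0);w=W[m]
        if len(w)==0: continue
        zt=np.percentile(w[:,2],95); c=w[w[:,2]>zt-.012]
        print(l,round(o["score"],2),np.array(o["location"])*[640,480],"ztop",zt,"med",np.median(c,0),(c.min(0)+c.max(0))/2,len(w))
    for o in tip_of(l,"top"): print("  tip",round(o["score"],2),np.array(o["location"])*[640,480])
np.save("top.npy",W)
ps,_=camera("scene")
save("t.png",cv2.resize(np.hstack([pt,ps]),(800,300)))
save("t1.png",pt)
E
```

```text
{'time': 0.0, 'joint_positions': array([-1.3656,  0.3329, -0.0647,  1.461 ,  0.0216,  1.3499, -0.0885]), 'joint_vel': array([ 0.0016,  0.0016,  0.0004, -0.0012,  0.0003,  0.0002,  0.0004]), 'joint_torque': array([ -0.0006, -62.3261,   0.0243, -38.9888,  -0.0615,   0.0402,
         0.0001]), 'ee_pos': array([0.1411, 0.6085, 0.2404]), 'eef_rot': array([ 0.1136,  0.9935, -0.0007, -0.0001]), 'ft_force': array([0.0924, 0.3879, 0.0573]), 'torque': array([0.0017, 0.0568, 0.0154]), 'width': 0.0869805869938556}
[[-0.9742  0.2258 -0.0003]
 [ 0.2258  0.9742 -0.0014]
 [-0.     -0.0015 -1.    ]]
tote 0.59 [332.928 235.488] ztop 0.1363722789179566 med [ 0.57   -0.0227  0.1387] [ 0.5705 -0.0231  0.1343] 6909
tote 0.46 [476.8   214.608] ztop 0.15493559187421457 med [ 0.6001 -0.3166  0.1561] [ 0.6016 -0.3189  0.156 ] 894
  tip 0.73 [331.008 237.408]
jar_a 0.88 [350.272 206.4  ] ztop 0.10466962521140338 med [ 0.6182 -0.0612  0.1019] [ 0.6191 -0.0614  0.1002] 610
jar_a 0.86 [460.608 293.616] ztop 0.09826401929907105 med [ 0.4427 -0.2745  0.0956] [ 0.4429 -0.2747  0.0934] 781
jar_a 0.74 [312.576 258.288
[... 264 characters left out ...]
224.4  ]
  tip 0.64 [351.616 214.32 ]
glue_bottle 0.77 [475.904 216.576] ztop 0.15477072215986656 med [ 0.6001 -0.3166  0.1561] [ 0.6016 -0.3189  0.156 ] 930
  tip 0.84 [468.928 219.792]
wax_tin 0.65 [173.12  273.312] ztop 0.04268281699585838 med [0.4996 0.3072 0.0394] [0.4996 0.3089 0.038 ] 1101
handle 0.9 [330.624 233.424] ztop 0.13669653988390176 med [ 0.57   -0.0226  0.1387] [ 0.5705 -0.0231  0.1344] 6695
  tip 0.74 [335.68  224.496]
cell_1 0.89 [329.92 235.2 ] ztop 0.13695088208693948 med [ 0.57   -0.0227  0.1387] [ 0.5705 -0.0231  0.1346] 6528
  tip 0.97 [312.832 217.008]
  tip 0.89 [315.2   256.704]
  tip 0.69 [353.728 255.12 ]
  tip 0.58 [352.896 212.784]
  tip 0.41 [178.688 273.792]
```

View pics/t1.png

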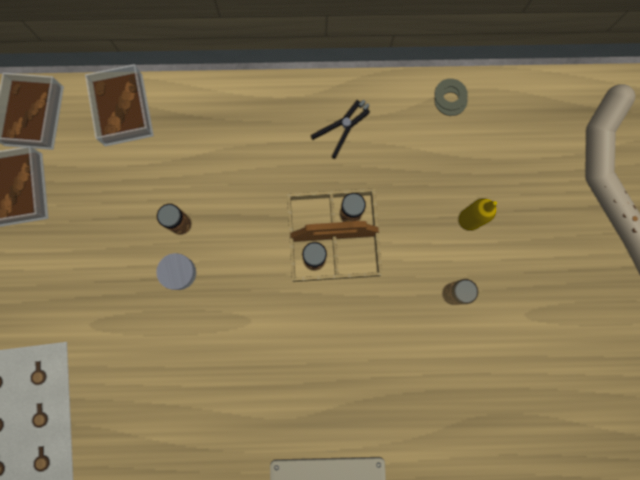

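The top view shows the tote at (333,235) with jars in it at (352,205) and (314,255). The loose jars are at (464,291) and (170,216), the glue bottle at (478,214) and the tin at (176,271). The arm appearing at right doesn't match the stated TCP, so I'm checking the scene view.

View pics/t.png

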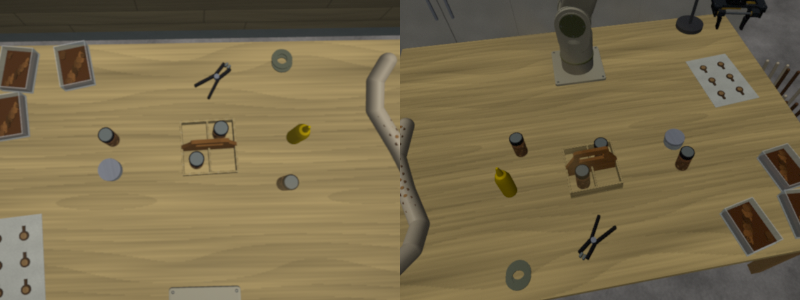

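Run:
```python
from h import *
for c in ("top","scene"):
    p=camera_params(c);R=np.array(p["R"]);print(c,-R.T@np.array(p["t"]),R[2])
W=np.load("top.npy")
for v,u in [(100,620),(180,605),(220,630),(470,330),(375,38),(440,100)]: print((u,v),W[v,u])
m=(W[...,2]>.125)&(W[...,2]<.15)&(abs(W[...,0]-.57)<.12)&(abs(W[...,1]+.023)<.12)
q=W[m][:,:2];c=q.mean(0);e=np.linalg.svd(q-c,full_matrices=False)[2][0];print("handle",c,np.degrees(np.arctan2(e[1],e[0])),len(q))
t=(q-c)@e; print(np.percentile(t,[1,99]), c+e*np.mean(np.percentile(t,[1,99])))
m=(W[...,2]>.03)&(W[...,2]<.055)&(abs(W[...,0]-.57)<.14)&(abs(W[...,1]+.023)<.14)
print(cv2.minAreaRect(W[m][:,:2].astype(np.float32)))
```

```text
top [0.3924 0.0223 1.1027] [ 0.1572 -0.0117 -0.9875]
scene [ 1.098  -0.0878  0.9612] [-0.5448  0.0884 -0.8339]
(620, 100) [ 0.8196 -0.6083  0.1228]
(605, 180) [ 0.6694 -0.5951  0.0623]
(630, 220) [ 0.5845 -0.6428  0.0541]
(330, 470) [ 0.0962 -0.0043  0.014 ]
(38, 375) [0.2942 0.5937 0.0048]
(100, 440) [0.1622 0.4619 0.0014]
handle [ 0.5703 -0.023 ] 92.4416261980959 457
[-0.0583  0.058 ] [ 0.5703 -0.0232]
((0.571607232093811, -0.023296818137168884), (0.1852119117975235, 0.18625487387180328), 2.5071802139282227)
```

The arm's real gripper is outside the top view, and the arm shape at right is scenery. The geometry is consistent: the tote is centred at (0.571,-0.023) and its x axis points at about 92.5°. The plan is jar A (0.6055,0.306) to cell_1 (0.615,0.024) and jar B (0.443,-0.275) to cell_2 (0.5265,-0.070). I'll close along tote x and grip near the cap so the gripper body stays above the board.

Request:
{"op": "drive_tool", "data": {"deltas": [[0, 0, -1.5, -0.044, -0.016, 0.002, -1], [0, 0, -3, -0.088, -0.032, 0.004, -1], [0, 0, -4.5, -0.132, -0.048, 0.006, -1], [0, 0, -6, -0.176, -0.064, 0.008, -1], [0, 0, -7.5, -0.22, -0.08, 0.01, -1], [0, 0, -9, -0.264, -0.096, 0.012, -1], [0, 0, -10.5, -0.308, -0.112, 0.014, -1], [0, 0, -12, -0.352, -0.128, 0.016, -1], [0, 0, -13.5, -0.396, -0.144, 0.018, -1], [0, 0, -15, -0.44, -0.16, 0.02, -1], [0, 0, -15.5, -0.484, -0.176, 0.02, -1], [0, 0, -15.5, -0.521, -0.19, 0.02, -1]], "squeeze": 20}}

```text
time: 1.9
ee_pos: [0.6077, 0.3041, 0.2212]
eef_rot: [-0.021, 1.0, -0.0, 0.0]
ft_force: [-0.3, 0.4, 0.9]
width: 0.0869
```

Request:
{"op": "drive_tool", "data": {"deltas": [[0, 0, 0, 0, 0, 0, -1], [0, 0, 0, 0, 0, 0, -1], [0, 0, 0, 0, 0, 0, -1]]}}

```text
time: 2.2
ee_pos: [0.6049, 0.3073, 0.2212]
eef_rot: [-0.022, 1.0, 0.0, -0.0]
ft_force: [-0.0, -0.2, -0.4]
width: 0.0871
```

```bash
cat >> h.py <<'E'
def capfit(W,c,zlo,zhi,r=.06):
    m=(W[...,2]>zlo)&(W[...,2]<zhi)&(np.hypot(W[...,0]-c[0],W[...,1]-c[1])<r)
    (x,y),rad=cv2.minEnclosingCircle(W[m][:,:2].astype(np.float32))
    return np.array([x,y]),rad,m.sum(),np.median(W[m],0)
def totool(s,d): return Rn.from_quat(s["eef_rot"]).as_matrix().T@np.asarray(d)
E
python3 - <<'E'
from h import *
s=read_state();p,d=camera("wrist");W=world("wrist",d,s);W[d==0]=np.nan
save("w1.png",p);print(s["time"],s["ee_pos"],Rn.from_quat(s["eef_rot"]).as_matrix(),s["width"])
print(capfit(W,(.6055,.306),.085,.105))
E
```

```text
2.2 [0.6049 0.3073 0.2212] [[-0.999  -0.0443 -0.0006]
 [-0.0443  0.999   0.0008]
 [ 0.0005  0.0008 -1.    ]] 0.08710411518967501
(array([0.6043, 0.3075]), 0.025208434090018272, np.int64(2670), array([0.6026, 0.3077, 0.0958]))
```

View pics/w1.png

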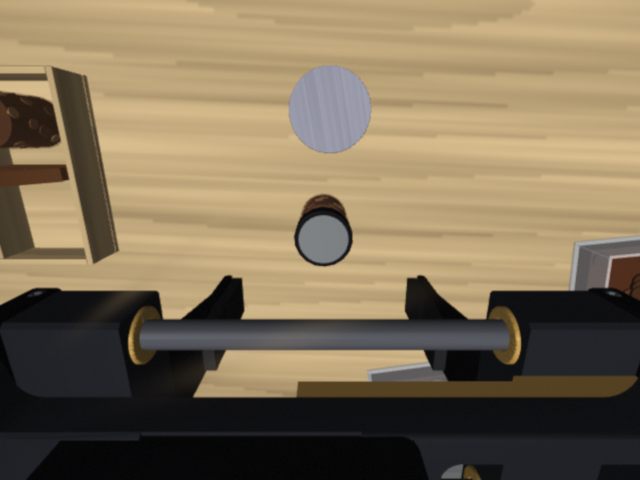

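The wrist view shows jar A's cap at (323,240) directly below the grasp point, with the tin clear at (330,110). The cap fit agrees to within 1 mm, so I'm descending and gripping.

Request:
{"op": "drive_tool", "data": {"deltas": [[0, 0, 0, 0, 0, 0.03, -1], [0, 0, 0, 0, 0, 0.06, -1], [0, 0, 0, 0, 0, 0.09, -1], [0, 0, 0, 0, 0, 0.115, -1], [0, 0, 0, 0, 0, 0.13, -1], [0, 0, 0, 0, 0, 0.136, -1], [0, 0, 0, 0, 0, 0.136, -1], [0, 0, 0, 0, 0, 0.136, 1], [0, 0, 0, 0, 0, 0.136, 1], [0, 0, 0, 0, 0, 0.136, 1], [0, 0, 0, 0, 0, 0.136, 1], [0, 0, 0, 0, 0, 0.136, 1]], "squeeze": 20}}

```text
time: 3.45
ee_pos: [0.6059, 0.3062, 0.0855]
eef_rot: [-0.021, 1.0, 0.0, 0.0]
ft_force: [-0.7, 0.8, -0.1]
width: 0.0547
```

Request:
{"op": "drive_tool", "data": {"deltas": [[0, 0, 0, 0, 0, 0, 1], [0, 0, 0, 0, 0, 0, 1], [0, 0, 0, 0, 0, -0.005, 1], [0, 0, 0, 0, 0, -0.015, 1], [0, 0, 0, 0, 0, -0.035, 1], [0, 0, 0, 0, 0, -0.055, 1], [0, 0, 0, 0, 0, -0.075, 1], [0, 0, 0, 0, 0, -0.09, 1], [0, 0, 0, 0, 0, -0.1, 1], [0, 0, 0, 0, 0, -0.1, 1], [0, 0, 0, 0, 0, -0.1, 1]]}}

```text
time: 4.55
ee_pos: [0.6055, 0.306, 0.1846]
eef_rot: [-0.021, 1.0, -0.0, -0.0]
ft_force: [-0.9, -0.1, -2.0]
width: 0.0493
```

Request:
{"op": "drive_tool", "data": {"deltas": [[0, 0, 0, 0, -0.01, 0, 1], [0, 0, 0, 0, -0.03, 0, 1], [0, 0, 0, 0, -0.06, 0, 1], [0, 0, 0, 0, -0.095, 0, 1], [0, 0, 0, 0, -0.13, 0, 1], [0, 0, 0, 0, -0.165, 0, 1], [0, 0, 0, 0, -0.2, 0, 1], [0, 0, 0, 0, -0.23, 0, 1], [0, 0, 0, 0.001, -0.255, 0, 1], [0, 0, 0, 0.001, -0.272, 0, 1], [0, 0, 0, 0.001, -0.28, 0, 1], [0, 0, 0, 0.001, -0.2825, 0, 1]]}}

```text
time: 5.75
ee_pos: [0.6167, 0.0229, 0.1851]
eef_rot: [-0.021, 1.0, 0.0, -0.0]
ft_force: [0.5, 0.1, -2.1]
width: 0.0497
```

Request:
{"op": "drive_tool", "data": {"deltas": [[0, 0, 0, 0, 0, 0, 1], [0, 0, 0, 0, 0, 0, 1], [0, 0, 0, 0, 0, 0, 1]]}}

```text
time: 6.05
ee_pos: [0.6168, 0.0252, 0.1851]
eef_rot: [-0.022, 1.0, 0.0, -0.0]
ft_force: [0.2, -0.5, -0.8]
width: 0.0494
```

Run:
```python
from h import *
s=read_state();p,d=camera("wrist");W=world("wrist",d,s);W[d==0]=np.nan
save("w2.png",p);print(s["time"],s["ee_pos"],s["width"],s["eef_rot"])
near=(abs(W[...,0]-.57)<.14)&(abs(W[...,1]+.023)<.14)
m=near&(W[...,2]>.04)&(W[...,2]<.05);q=W[m]
print("walls",len(q),np.nanmin(q,0),np.nanmax(q,0),cv2.minAreaRect(q[:,:2].astype(np.float32)))
m=near&(W[...,2]>.130)&(W[...,2]<.15)&(W[...,0]<.6);q=W[m]
if len(q): print("handle",len(q),np.median(q,0),q.min(0),q.max(0),cv2.minAreaRect(q[:,:2].astype(np.float32)))
```

```text
6.05 [0.6168 0.0252 0.1851] 0.049409163253360436 [-0.0223  0.9998  0.0002 -0.0001]
walls 7241 [ 0.4733 -0.1206  0.04  ] [0.6644 0.0731 0.05  ] ((0.5688309669494629, -0.02347327023744583), (0.18355202674865723, 0.18671010434627533), 2.568711996078491)
handle 5139 [ 0.5693 -0.0147  0.1392] [ 0.5606 -0.0823  0.13  ] [0.5999 0.0457 0.15  ] ((0.5823179483413696, -0.018325388431549072), (0.039575088769197464, 0.1267235428094864), 2.061798572540283)
```

View pics/w2.png

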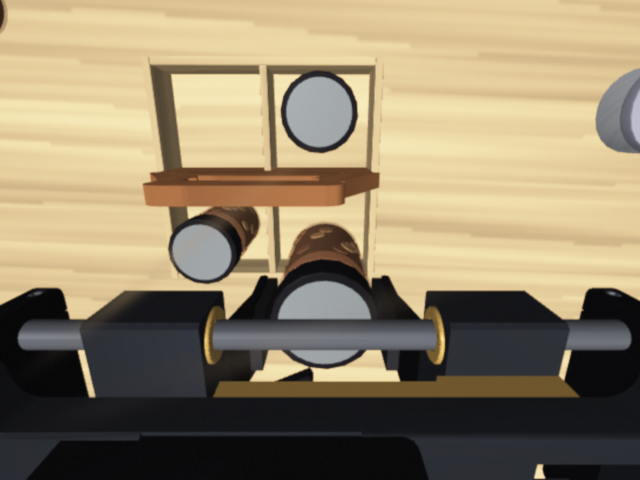

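The wrist view shows the held jar at (323,310) over its empty cell. The board is at (262,187), and jar_c at (320,110) and jar_d at (205,252) are undisturbed. The fit has about 15 mm of room all round, so I'm lowering gently.

Request:
{"op": "drive_tool", "data": {"deltas": [[0, 0, 0, 0, 0, 0.015, 1], [0, 0, 0, 0, 0, 0.035, 1], [0, 0, 0, 0, 0, 0.055, 1], [0, 0, 0, 0, 0, 0.07, 1], [0, 0, 0, 0, 0, 0.08, 1], [0, 0, 0, 0, 0, 0.085, 1], [0, 0, 0, 0, 0, 0.088, 1], [0, 0, 0, 0, 0, 0.09, 1], [0, 0, 0, 0, 0, 0.0915, 1], [0, 0, 0, 0, 0, 0.0925, 1], [0, 0, 0, 0, 0, 0.093, 1], [0, 0, 0, 0, 0, 0.093, 1]]}}

```text
time: 7.3
ee_pos: [0.6169, 0.0238, 0.0923]
eef_rot: [-0.021, 1.0, 0.0, 0.0]
ft_force: [-0.5, 0.2, -1.3]
width: 0.0497
```

Request:
{"op": "drive_tool", "data": {"deltas": [[0, 0, 0, 0, 0, 0.0005, 1], [0, 0, 0, 0, 0, 0.001, 1], [0, 0, 0, 0, 0, 0.001, 1], [0, 0, 0, 0, 0, 0.001, 1]]}}

```text
time: 7.7
ee_pos: [0.6169, 0.0239, 0.0914]
eef_rot: [-0.021, 1.0, 0.0, 0.0]
ft_force: [-0.5, 0.6, -0.1]
width: 0.0497
```

Request:
{"op": "drive_tool", "data": {"deltas": [[0, 0, 0, 0, 0, 0.0005, 1], [0, 0, 0, 0, 0, 0.001, 1], [0, 0, 0, 0, 0, 0.001, 1]]}}

```text
time: 8.0
ee_pos: [0.6173, 0.0239, 0.0913]
eef_rot: [-0.021, 1.0, 0.0, 0.001]
ft_force: [-3.5, 1.3, 8.0]
width: 0.0492
```

Contact confirmed (8 N up). I'll ease off a touch, open partway and rise.

Request:
{"op": "drive_tool", "data": {"deltas": [[0, 0, 0, 0, 0, -0.0008, 1], [0, 0, 0, 0, 0, -0.0008, 1], [0, 0, 0, 0, 0, -0.0008, -0.4], [0, 0, 0, 0, 0, -0.0008, -0.6], [0, 0, 0, 0, 0, -0.0008, -0.6], [0, 0, 0, 0, 0, -0.0008, -0.6], [0, 0, 0, 0, 0, -0.01, -0.6], [0, 0, 0, 0, 0, -0.03, -0.6], [0, 0, 0, 0, 0, -0.06, -0.6], [0, 0, 0, 0, 0, -0.1, -0.6], [0, 0, 0, 0, 0, -0.13, -0.6], [0, 0, 0, 0, 0, -0.15, -0.6]]}}

```text
time: 9.2
ee_pos: [0.6175, 0.0237, 0.2438]
eef_rot: [-0.021, 1.0, 0.0, 0.002]
ft_force: [0.5, -0.3, 0.3]
width: 0.0698
```

Run:
```python
from h import *
s=read_state();print(s["time"],s["ee_pos"],s["width"])
p,d=camera("wrist");W=world("wrist",d,s);W[d==0]=np.nan
print("A",capfit(W,(.617,.024),.09,.115,.04))
print(Rn.from_quat(s["eef_rot"]).as_matrix())
print("to B",totool(s,np.array([.4428,-.2746,.22])-s["ee_pos"]))
```

```text
9.2 [0.6175 0.0237 0.2438] 0.06976233923344789
A (array([0.6156, 0.0254]), 0.025199834257364273, np.int64(2411), array([0.6139, 0.0255, 0.1017]))
[[-0.9991 -0.0424  0.0035]
 [-0.0424  0.9991  0.0006]
 [-0.0035  0.0005 -1.    ]]
to B [ 0.1873 -0.2906  0.023 ]
```

Request:
{"op": "drive_tool", "data": {"deltas": [[0, 0, 0, 0.01, -0.015, 0, -0.6], [0, 0, 0, 0.03, -0.045, 0, -0.6], [0, 0, 0, 0.055, -0.084, 0, -1], [0, 0, 0, 0.08, -0.124, 0, -1], [0, 0, 0, 0.105, -0.163, 0.005, -1], [0, 0, 0, 0.13, -0.202, 0.01, -1], [0, 0, 0, 0.155, -0.24, 0.015, -1], [0, 0, 0, 0.175, -0.271, 0.02, -1], [0, 0, 0, 0.184, -0.285, 0.023, -1], [0, 0, 0, 0.187, -0.2905, 0.023, -1], [0, 0, 0, 0.187, -0.2905, 0.023, -1], [0, 0, 0, 0.187, -0.2905, 0.023, -1]]}}

```text
time: 10.45
ee_pos: [0.4429, -0.2733, 0.2171]
eef_rot: [-0.022, 1.0, 0.0, 0.0]
ft_force: [-0.2, 0.5, -0.4]
width: 0.0872
```

Run:
```python
from h import *
s=read_state();p,d=camera("wrist");W=world("wrist",d,s);W[d==0]=np.nan
print(s["time"],s["ee_pos"],s["width"],s["eef_rot"])
c=capfit(W,(.4428,-.2746),.085,.105);print(c)
print("corr",totool(s,np.r_[c[0],.086]-s["ee_pos"]))
```

```text
10.45 [ 0.4429 -0.2733  0.2171] 0.08723026434227761 [-0.0221  0.9998  0.0002  0.    ]
(array([ 0.4408, -0.2762]), 0.024975964799523354, np.int64(2755), array([ 0.4391, -0.2762,  0.0957]))
corr [ 0.0022 -0.0029  0.1311]
```

Request:
{"op": "drive_tool", "data": {"deltas": [[0, 0, 0, 0.001, -0.0015, 0.03, -1], [0, 0, 0, 0.002, -0.0025, 0.06, -1], [0, 0, 0, 0.002, -0.0025, 0.09, -1], [0, 0, 0, 0.002, -0.0025, 0.115, -1], [0, 0, 0, 0.002, -0.0025, 0.128, -1], [0, 0, 0, 0.002, -0.0025, 0.131, -1], [0, 0, 0, 0.002, -0.0025, 0.131, -1], [0, 0, 0, 0.002, -0.0025, 0.131, 1], [0, 0, 0, 0.002, -0.0025, 0.131, 1], [0, 0, 0, 0.002, -0.0025, 0.131, 1], [0, 0, 0, 0.002, -0.0025, 0.131, 1], [0, 0, 0, 0.002, -0.0025, 0.131, 1]], "squeeze": 20}}

```text
time: 11.7
ee_pos: [0.4406, -0.277, 0.0864]
eef_rot: [-0.021, 1.0, 0.0, 0.0]
ft_force: [-0.0, 0.5, 0.5]
width: 0.0551
```

Request:
{"op": "drive_tool", "data": {"deltas": [[0, 0, 0, 0, 0, 0, 1], [0, 0, 0, 0, 0, 0, 1], [0, 0, 0, 0, 0, -0.005, 1], [0, 0, 0, 0, 0, -0.015, 1], [0, 0, 0, 0, 0, -0.035, 1], [0, 0, 0, 0, 0, -0.055, 1], [0, 0, 0, 0, 0, -0.075, 1], [0, 0, 0, 0, 0, -0.09, 1], [0, 0, 0, 0, 0, -0.1, 1], [0, 0, 0, 0, 0, -0.1, 1], [0, 0, 0, 0, 0, -0.1, 1]]}}

```text
time: 12.8
ee_pos: [0.4403, -0.2768, 0.1859]
eef_rot: [-0.021, 1.0, 0.0, -0.0]
ft_force: [1.1, 0.2, -0.4]
width: 0.0496
```

Request:
{"op": "drive_tool", "data": {"deltas": [[0, 0, 0, -0.005, 0.01, 0, 1], [0, 0, 0, -0.014, 0.03, 0, 1], [0, 0, 0, -0.028, 0.06, 0, 1], [0, 0, 0, -0.042, 0.09, 0, 1], [0, 0, 0, -0.056, 0.12, 0, 1], [0, 0, 0, -0.07, 0.15, 0, 1], [0, 0, 0, -0.081, 0.175, 0, 1], [0, 0, 0, -0.089, 0.192, 0, 1], [0, 0, 0, -0.092, 0.199, 0, 1], [0, 0, 0, -0.0925, 0.201, 0, 1], [0, 0, 0, -0.0925, 0.201, 0, 1], [0, 0, 0, -0.0925, 0.201, 0, 1]]}}

```text
time: 14.0
ee_pos: [0.524, -0.0733, 0.1861]
eef_rot: [-0.021, 1.0, -0.0, -0.0]
ft_force: [0.5, -0.1, -2.2]
width: 0.0493
```

Run:
```python
from h import *
s=read_state();p,d=camera("wrist");print(s["time"],s["ee_pos"],s["width"],s["eef_rot"])
save("w3.png",p)
```

```text
14.0 [ 0.524  -0.0733  0.1861] 0.04932288718028662 [-0.0205  0.9998 -0.0001 -0.0001]
```

View pics/w3.png

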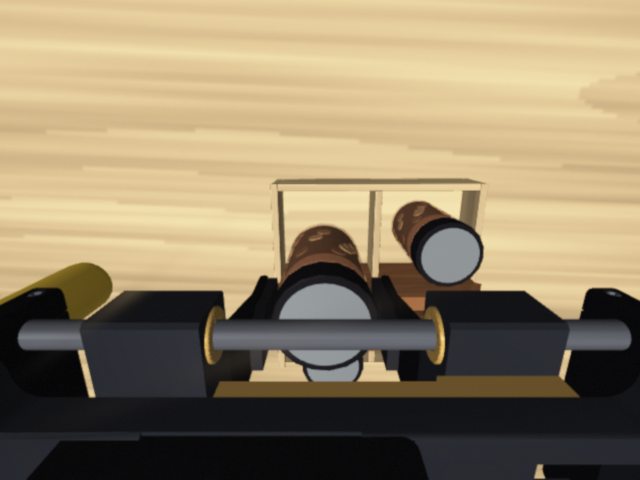

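The held jar is at (325,310), centred between the wall (278) and divider (375) of the empty cell. jar_c at (448,250) is clear, so I'm lowering.

Request:
{"op": "drive_tool", "data": {"deltas": [[0, 0, 0, 0, 0, 0.015, 1], [0, 0, 0, 0, 0, 0.035, 1], [0, 0, 0, 0, 0, 0.055, 1], [0, 0, 0, 0, 0, 0.07, 1], [0, 0, 0, 0, 0, 0.08, 1], [0, 0, 0, 0, 0, 0.085, 1], [0, 0, 0, 0, 0, 0.088, 1], [0, 0, 0, 0, 0, 0.09, 1], [0, 0, 0, 0, 0, 0.0915, 1], [0, 0, 0, 0, 0, 0.093, 1], [0, 0, 0, 0, 0, 0.0938, 1], [0, 0, 0, 0, 0, 0.0938, 1]]}}

```text
time: 15.25
ee_pos: [0.5244, -0.0721, 0.0925]
eef_rot: [-0.021, 1.0, 0.0, 0.0]
ft_force: [0.1, 0.1, -0.2]
width: 0.0492
```

Request:
{"op": "drive_tool", "data": {"deltas": [[0, 0, 0, 0, 0, 0.0004, 1], [0, 0, 0, 0, 0, 0.0004, 1]]}}

```text
time: 15.45
ee_pos: [0.5246, -0.0722, 0.0923]
eef_rot: [-0.021, 1.0, 0.0, 0.0]
ft_force: [-1.2, -0.7, 1.9]
width: 0.0496
```

Request:
{"op": "drive_tool", "data": {"deltas": [[0, 0, 0, 0, 0, 0, 1], [0, 0, 0, 0, 0, 0, -0.4], [0, 0, 0, 0, 0, 0, -0.6], [0, 0, 0, 0, 0, 0, -0.6], [0, 0, 0, 0, 0, 0, -0.6], [0, 0, 0, 0, 0, -0.01, -0.6], [0, 0, 0, 0, 0, -0.03, -0.6], [0, 0, 0, 0, 0, -0.06, -0.6], [0, 0, 0, 0, 0, -0.1, -0.6], [0, 0, 0, 0, 0, -0.13, -0.6], [0, 0, 0, 0, 0, -0.15, -0.6], [0, 0, 0, 0, 0, -0.15, -0.6]]}}

```text
time: 16.65
ee_pos: [0.5257, -0.0725, 0.2458]
eef_rot: [-0.021, 1.0, 0.0, 0.003]
ft_force: [0.0, 0.3, 0.3]
width: 0.0696
```

Run:
```python
from h import *
s=read_state();p,d=camera("top");W=world("top",d);W[d==0]=np.nan
print(s["time"],s["ee_pos"],s["width"],s["joint_positions"],Rn.from_quat(s["eef_rot"]).as_matrix())
w,dw=camera("wrist");V=world("wrist",dw,s);V[dw==0]=np.nan
for n,c in dict(A=(.6156,.0254),B=(.5244,-.072),c=(.5213,.0187),d=(.6187,-.0613)).items():
    for nm,X in (("top",W),("wrist",V)):
        try: print(n,nm,capfit(X,c,.09,.112,.036))
        except Exception as e: print(n,nm,"none")
for nm,X in (("top",W),("wrist",V)):
    m=(X[...,2]>.128)&(X[...,2]<.15)&(abs(X[...,0]-.57)<.03)&(abs(X[...,1]+.023)<.09)
    print(nm,m.sum(),[ (X[m].min(0),X[m].max(0),cv2.minAreaRect(X[m][:,:2].astype(np.float32))) if m.sum()>10 else 0])
```

```text
16.65 [ 0.5257 -0.0725  0.2458] 0.06963740957269653 [-0.2691  0.1115  0.3478  1.7261 -0.0401  1.3053  1.7003] [[-0.9991 -0.0425  0.0056]
 [-0.0425  0.9991  0.0004]
 [-0.0056  0.0001 -1.    ]]
A top (array([0.6179, 0.026 ]), 0.0254379753023386, np.int64(397), array([0.62  , 0.029 , 0.1018]))
A wrist (array([0.5988, 0.0419]), 0.005546231754124165, np.int64(14), array([0.5997, 0.0431, 0.1022]))
B top (array([ 0.5217, -0.0502]), 0.00768685806542635, np.int64(4), array([ 0.517 , -0.0501,  0.1002]))
B wrist (array([ 0.5255, -0.0713]), 0.02499830722808838, np.int64(2424), array([ 0.5238, -0.0715,  0.1038]))
c top (array([0.5219, 0.0192]), 0.025010889396071434, np.int64(280), array([0.5143, 0.0282, 0.1017]))
c wrist (array([0.5208, 0.0188]), 0.025409547612071037, np.int64(2527), array([0.5189, 0.0168, 0.1038]))
d top (array([ 0.622 , -0.0514]), 0.020443137735128403, np.int64(142), array([ 0.6208, -0.0474,  0.1018]))
d wrist (array([ 0.6127, -0.0616]), 0.024225546047091484, np.int64(574), array([ 0.6049, -0.0626,  0.1039]))
top 71 [(array([ 0.5623, -0.0517,  0.1286]), array([0.5784, 0.0368, 0.1432]), ((0.5703071355819702, -0.007416002452373505), (0.012249193154275417, 0.0880417674779892), 2.7333459854125977))]
wrist 2131 [(array([ 0.561 , -0.0833,  0.128 ]), array([0.5793, 0.0359, 0.1436]), ((0.5700756311416626, -0.02353128045797348), (0.013562183827161789, 0.11953280866146088), 2.7740986347198486))]
```

All four jars stand upright (caps at about 102–104 mm). The rail centre is at (0.570,-0.0235). I'm turning a quarter turn and moving above the rail.

Request:
{"op": "drive_tool", "data": {"deltas": [[0, 0, -5, -0.003, 0.003, 0, -0.6], [0, 0, -13, -0.008, 0.008, 0, -0.5], [0, 0, -21, -0.013, 0.013, 0, -0.4], [0, 0, -29, -0.018, 0.018, 0, -0.3], [0, 0, -37, -0.023, 0.023, 0, -0.3], [0, 0, -45, -0.028, 0.028, 0, -0.3], [0, 0, -53, -0.033, 0.033, 0, -0.3], [0, 0, -61, -0.037, 0.037, 0, -0.3], [0, 0, -69, -0.041, 0.041, 0, -0.3], [0, 0, -77, -0.044, 0.045, 0, -0.3], [0, 0, -85, -0.0464, 0.0471, 0, -0.3], [0, 0, -90.2, -0.0464, 0.0471, 0, -0.3]]}}

```text
time: 17.95
ee_pos: [0.5617, -0.0244, 0.225]
eef_rot: [-0.575, 0.818, 0.004, -0.028]
ft_force: [1.1, 0.3, -1.7]
width: 0.0568
```

Request:
{"op": "drive_tool", "data": {"deltas": [[0, 0, 0, 0, 0, 0, -0.3], [0, 0, 0, 0, 0, 0, -0.3], [0, 0, 0, 0, 0, 0, -0.3]]}}

```text
time: 18.25
ee_pos: [0.5621, -0.0258, 0.2253]
eef_rot: [-0.573, 0.819, 0.003, -0.028]
ft_force: [0.1, 0.2, -0.5]
width: 0.0565
```

Run:
```python
from h import *
s=read_state();w,dw=camera("wrist");V=world("wrist",dw,s);V[dw==0]=np.nan;save("w4.png",w)
R=Rn.from_quat(s["eef_rot"]).as_matrix()
print(s["time"],s["ee_pos"],s["width"],s["joint_positions"],R,np.degrees(np.arctan2(R[1,1],R[0,1])))
m=(V[...,2]>.128)&(V[...,2]<.15)&(abs(V[...,0]-.57)<.03)&(abs(V[...,1]+.023)<.09)
r=cv2.minAreaRect(V[m][:,:2].astype(np.float32));print(m.sum(),V[m].min(0),V[m].max(0),r,np.median(V[m],0))
print(totool(s,np.r_[r[0],.1275]-s["ee_pos"]))
```

```text
18.25 [ 0.5621 -0.0258  0.2253] 0.05653625210415752 [ 0.5109  0.3132 -0.6814  1.5819  0.219   1.3722  2.5904] [[-0.3419 -0.9384 -0.0496]
 [-0.9388  0.3434 -0.0272]
 [ 0.0425  0.0373 -0.9984]] 159.89906047034893
2598 [ 0.5606 -0.0838  0.128 ] [0.5777 0.0327 0.1414] ((0.56917804479599, -0.025361862033605576), (0.012384124100208282, 0.11676707118749619), 2.510236978530884) [ 0.5689 -0.0338  0.1393]
[-0.007  -0.0102  0.0973]
```

View pics/w4.png

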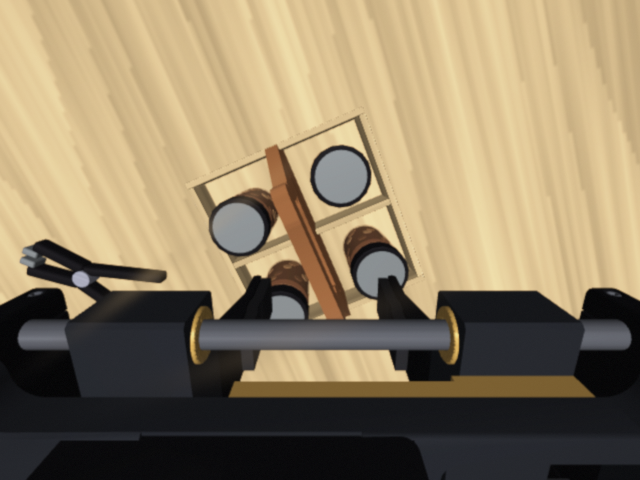

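The quarter turn ran joint 7 to its limit (the tool stopped at 159.9°, skewed to the board), and nothing was touched. I'm rotating back the other way, slightly higher.

Request:
{"op": "drive_tool", "data": {"deltas": [[0, 0, 6, 0, 0, -0.005, -0.3], [0, 0, 14, 0, 0, -0.01, -0.3], [0, 0, 22, 0, 0, -0.015, -0.3], [0, 0, 30, 0, 0, -0.015, -0.3], [0, 0, 38, 0, 0, -0.015, -0.3], [0, 0, 46, 0, 0, -0.015, -0.3], [0, 0, 54, 0, 0, -0.015, -0.3], [0, 0, 62, 0, 0, -0.015, -0.3], [0, 0, 70, 0, 0, -0.015, -0.3], [0, 0, 70, 0, 0, -0.015, -0.3], [0, 0, 70, 0, 0, -0.015, -0.3]]}}

```text
time: 19.4
ee_pos: [0.5631, -0.024, 0.2411]
eef_rot: [-0.003, 1.0, -0.014, -0.024]
ft_force: [0.5, 0.3, -0.1]
width: 0.0567
```

```bash
cat >> h.py <<'E'
def need(s,yaw,p):
    y=np.radians(yaw);Y=np.array([np.cos(y),np.sin(y),0]);Z=np.array([0,0,-1.]);T=np.stack([np.cross(Y,Z),Y,Z],1)
    R=Rn.from_quat(s["eef_rot"]).as_matrix();print("tool tilt",np.degrees(np.arccos(-R[2,2])),"yaw",np.degrees(np.arctan2(R[1,1],R[0,1])))
    print("turn",np.degrees(Rn.from_matrix(R.T@T).as_rotvec()),"shift",R.T@(np.asarray(p)-s["ee_pos"]))
E
python3 - <<'E'
from h import *
s=read_state();print(s["time"],s["ee_pos"],s["joint_positions"])
need(s,2.6,[.5695,-.0238,.24])
E
```

```text
19.4 [ 0.5631 -0.024   0.2411] [ 0.3849  0.2761 -0.5259  1.565   0.1607  1.3903  1.416 ]
tool tilt 3.1641949223834973 yaw 90.40012272810861
turn [-3.3433 -1.0219 87.7388] shift [-0.0065  0.0002  0.0008]
```

Request:
{"op": "drive_tool", "data": {"deltas": [[-0.3, -0.1, 8, -0.001, 0, 0, -0.3], [-0.6, -0.2, 16, -0.002, 0, 0, -0.3], [-0.9, -0.3, 24, -0.003, 0, 0, -0.3], [-1.2, -0.4, 32, -0.004, 0, 0, -0.3], [-1.5, -0.5, 40, -0.005, 0, 0, -0.3], [-1.8, -0.6, 48, -0.006, 0, 0, -0.3], [-2.1, -0.7, 56, -0.0065, 0, 0, -0.3], [-2.4, -0.8, 64, -0.0065, 0, 0, -0.3], [-2.7, -0.9, 72, -0.0065, 0, 0, -0.3], [-3.0, -1.0, 80, -0.0065, 0, 0, -0.3], [-3.34, -1.02, 87.7, -0.0065, 0, 0, -0.3], [-3.34, -1.02, 87.7, -0.0065, 0, 0, -0.3]]}}

```text
time: 20.6
ee_pos: [0.5695, -0.0243, 0.2408]
eef_rot: [0.692, 0.722, 0.0, -0.0]
ft_force: [0.2, -0.8, -0.8]
width: 0.0567
```

Request:
{"op": "drive_tool", "data": {"deltas": [[0, 0, 0, 0, 0, 0, -0.3], [0, 0, 0, 0, 0, 0, -0.3], [0, 0, 0, 0, 0, 0, -0.3]]}}

```text
time: 20.9
ee_pos: [0.5696, -0.0243, 0.2406]
eef_rot: [0.691, 0.723, 0.0, -0.0]
ft_force: [-0.1, 0.3, 0.4]
width: 0.0561
```

Run:
```python
from h import *
s=read_state();w,dw=camera("wrist");V=world("wrist",dw,s);V[dw==0]=np.nan;save("w5.png",w)
print(s["time"],s["ee_pos"],s["width"],s["joint_positions"])
m=(V[...,2]>.128)&(V[...,2]<.15)&(abs(V[...,0]-.57)<.03)&(abs(V[...,1]+.023)<.09)
r=cv2.minAreaRect(V[m][:,:2].astype(np.float32));print(m.sum(),V[m].min(0),V[m].max(0),r)
need(s,2.6,np.r_[r[0],.1275])
```

```text
20.9 [ 0.5696 -0.0243  0.2406] 0.05612420591573325 [ 0.2647  0.2343 -0.3534  1.5963  0.0822  1.3261 -0.0557]
2250 [ 0.5616 -0.0795  0.1284] [0.5778 0.0367 0.142 ] ((0.5698506236076355, -0.02143125608563423), (0.011890759691596031, 0.11609474569559097), 2.322213888168335)
tool tilt 0.04399212250349474 yaw 2.523197033279463
turn [-0.0231 -0.0374 -0.0768] shift [0.0028 0.0004 0.1131]
```

View pics/w5.png

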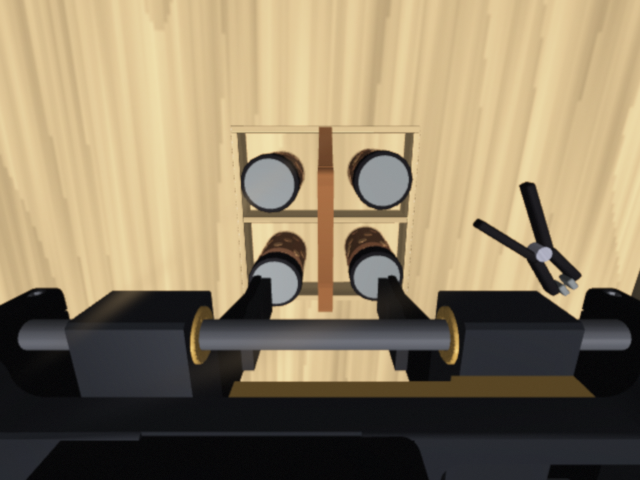

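The view shows the board at (325,220), vertical and centred between the fingers, with all four jars upright in their cells. I'm descending and gripping firmly.

Request:
{"op": "drive_tool", "data": {"deltas": [[0, 0, 0, 0.001, 0, 0.025, -0.3], [0, 0, 0, 0.001, 0, 0.05, -0.3], [0, 0, 0, 0.001, 0.0004, 0.075, -0.3], [0, 0, 0, 0.001, 0.0004, 0.095, -0.3], [0, 0, 0, 0.001, 0.0004, 0.107, -0.3], [0, 0, 0, 0.001, 0.0004, 0.1125, -0.3], [0, 0, 0, 0.001, 0.0004, 0.113, -0.3], [0, 0, 0, 0.001, 0.0004, 0.113, 0.5], [0, 0, 0, 0.001, 0.0004, 0.113, 1], [0, 0, 0, 0.001, 0.0004, 0.113, 1], [0, 0, 0, 0.001, 0.0004, 0.113, 1], [0, 0, 0, 0.001, 0.0004, 0.113, 1]], "squeeze": 55}}

```text
time: 22.15
ee_pos: [0.57, -0.0233, 0.1278]
eef_rot: [0.692, 0.722, 0.0, -0.0]
ft_force: [0.9, -0.1, -0.5]
width: 0.0247
```

Request:
{"op": "drive_tool", "data": {"deltas": [[0, 0, 0, 0, 0, 0, 1], [0, 0, 0, 0, 0, 0, 1], [0, 0, 0, 0, 0, 0, 1], [0, 0, 0, 0, 0, 0, 1], [0, 0, 0, 0, 0, 0, 1], [0, 0, 0, 0, 0, 0, 1]]}}

```text
time: 22.75
ee_pos: [0.57, -0.0233, 0.1277]
eef_rot: [0.692, 0.722, 0.0, -0.0]
ft_force: [1.7, 0.2, -0.6]
width: 0.0116
```

Gripped on 12 mm. I'm lifting a little first to check the load.

Request:
{"op": "drive_tool", "data": {"deltas": [[0, 0, 0, 0, 0, -0.001, 1], [0, 0, 0, 0, 0, -0.003, 1], [0, 0, 0, 0, 0, -0.006, 1], [0, 0, 0, 0, 0, -0.01, 1], [0, 0, 0, 0, 0, -0.014, 1], [0, 0, 0, 0, 0, -0.018, 1], [0, 0, 0, 0, 0, -0.02, 1], [0, 0, 0, 0, 0, -0.02, 1], [0, 0, 0, 0, 0, -0.02, 1], [0, 0, 0, 0, 0, -0.02, 1]]}}

```text
time: 23.75
ee_pos: [0.5697, -0.0233, 0.1474]
eef_rot: [0.692, 0.722, -0.0, -0.0]
ft_force: [-0.3, 0.5, -7.7]
width: 0.0115
```

```bash
cat > chk.py <<'E'
from h import *
import sys
s=read_state();p,d=camera("scene");W=world("scene",d);W[d==0]=np.nan
print(s["time"],s["ee_pos"],s["eef_rot"],s["ft_force"],s["torque"],s["width"])
dz=s["ee_pos"][2]-.1277
for n,c in dict(A=(.6156,.0254),B=(.5244,-.072),c=(.5213,.0187),d=(.6187,-.0613)).items():
    m=(np.hypot(W[...,0]-c[0],W[...,1]-c[1])<.024)&(W[...,2]>.09+dz)&(W[...,2]<.115+dz);print(n,m.sum(),np.median(W[m],0) if m.any() else 0)
for nm in("scene","wrist"):
    if nm=="wrist": _,d=camera(nm);W=world(nm,d,s);W[d==0]=np.nan
    m=(abs(W[...,0]-.57)<.11)&(abs(W[...,1]+.023)<.11)&(W[...,2]>.038+dz-.012)&(W[...,2]<.05+dz+.012)
    for lab,k in (("+x",W[...,0]>.655),("-x",W[...,0]<.485),("+y",W[...,1]>.062),("-y",W[...,1]<-.108)):
        q=W[m&k]; print(nm,"rim",lab,len(q),np.percentile(q[:,2],85) if len(q)>20 else None)
save(sys.argv[1],p[100:400,100:540])
E
python3 chk.py s1.png
```

```text
23.75 [ 0.5697 -0.0233  0.1474] [ 0.6923  0.7216 -0.0001 -0.0005] [-0.2515  0.4524 -7.6957] [-0.1082  0.0395 -0.0236] 0.011455125242211569
A 298 [0.6217 0.0279 0.1225]
B 238 [ 0.5226 -0.0765  0.1228]
c 80 [0.5165 0.0319 0.1227]
d 371 [ 0.6225 -0.063   0.1225]
scene rim +x 531 0.06541477536022516
scene rim -x 67 0.06604401018006378
scene rim +y 182 0.06620263514596632
scene rim -y 255 0.0671972432028049
wrist rim +x 867 0.06424109740141647
wrist rim -x 1757 0.06449930045290476
wrist rim +y 2790 0.06470389632479587
wrist rim -y 18 None
```

View pics/s1.png

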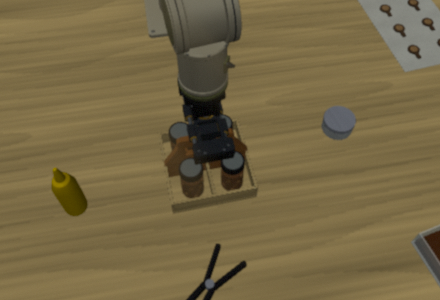

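The tote is up 20 mm and level: rims agree within about 1–2 mm, load is 7.7 N, and all four jars are upright in the picture (around (205,165)). I'm raising to 100 mm.

Request:
{"op": "drive_tool", "data": {"deltas": [[0, 0, 0, 0, 0, -0.002, 1], [0, 0, 0, 0, 0, -0.007, 1], [0, 0, 0, 0, 0, -0.015, 1], [0, 0, 0, 0, 0, -0.025, 1], [0, 0, 0, 0, 0, -0.036, 1], [0, 0, 0, 0, 0, -0.047, 1], [0, 0, 0, 0, 0, -0.058, 1], [0, 0, 0, 0, 0, -0.067, 1], [0, 0, 0, 0, 0, -0.074, 1], [0, 0, 0, 0, 0, -0.079, 1], [0, 0, 0, 0, 0, -0.081, 1], [0, 0, 0, 0, 0, -0.081, 1]]}}

```text
time: 25.05
ee_pos: [0.5699, -0.0233, 0.2286]
eef_rot: [0.692, 0.722, 0.0, -0.0]
ft_force: [0.3, -0.1, -8.2]
width: 0.0117
```

Request:
{"op": "drive_tool", "data": {"deltas": [[0, 0, 0, 0, 0, 0, 1], [0, 0, 0, 0, 0, 0, 1], [0, 0, 0, 0, 0, 0, 1], [0, 0, 0, 0, 0, 0, 1], [0, 0, 0, 0, 0, 0, 1], [0, 0, 0, 0, 0, 0, 1], [0, 0, 0, 0, 0, 0, 1], [0, 0, 0, 0, 0, 0, 1]]}}

```text
time: 25.85
ee_pos: [0.5699, -0.0233, 0.2287]
eef_rot: [0.692, 0.722, 0.0, -0.0]
ft_force: [-0.3, 0.0, -7.6]
width: 0.0115
```

```bash
python3 chk.py s2.png
```

```text
25.85 [ 0.5699 -0.0233  0.2287] [ 0.6923  0.7216  0.0001 -0.0003] [-0.3466  0.0199 -7.5571] [-0.0554  0.0616  0.0188] 0.011473449395081617
A 367 [0.6203 0.0268 0.2039]
B 249 [ 0.5222 -0.0767  0.2041]
c 57 [0.5199 0.0341 0.2033]
d 430 [ 0.6216 -0.0623  0.2037]
scene rim +x 634 0.14659723320103193
scene rim -x 61 0.1473835641093338
scene rim +y 208 0.14755090625561312
scene rim -y 290 0.1479521348115044
wrist rim +x 910 0.14555603771219763
wrist rim -x 1753 0.14570434566569662
wrist rim +y 2759 0.14601214858947884
wrist rim -y 18 None
```

View pics/s2.png

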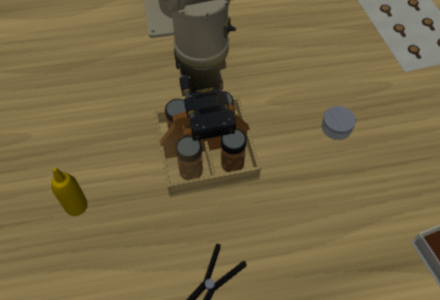

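The tote is held about 101 mm up. All four caps are at about 204 mm, the rims are level to about 1 mm, and the bottle and tin haven't moved.

```bash
python3 -c "
from bench import *
print(close_job())"
```

```text
the job is handed in; nothing more can be done
None
```

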